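# Probe the two landmarks on a plaster limb model

### The arm

A 6-joint arm with a two-finger parallel gripper is mounted at the origin on the work surface. World frame = base frame: x ahead of the robot, y to its left, z up, the work surface at z = 0. Lengths are in m, angles in rad, forces in N, time in s.
With the tool pointing down it reaches from about 0.4 to 0.825 m from the base axis. Payload 7 kg.
Tool frame: the origin (TCP) lies at the very end of the fingers, on their centre line; the grasp point (between the pads) lies 19 mm behind it; z points along the fingers, y is the line along which they close (so a half turn about z gives the same grasp; the last joint's range is limited). The gripper opens to 88 mm and grips with 3 to 60 N. Pads are 19 mm wide; open, the fingers measure 130 mm over their backs; the gripper's body (78 mm by 193 mm) begins 47 mm behind the grasp point.
Start: joints at [-0.856, 0.359, 0.012, 0, -1.224, -0.288], TCP at [0.279, -0.614, 0.227] pointing down, gripper open.
Joint ranges: [-3.07, 3.07], [-1.43, 2.12], [-1.02, 1.25], [-3.03, 1.67], [-3.05, -0], [-3.03, 3.03]. Speed limits (rad/s): [2.39, 2.39, 3.01, 3.14, 3.14, 3.14].

### API

Orientations are given as [roll, pitch, yaw] about the fixed x, y, z axes, in that order (R = Rz(yaw) Ry(pitch) Rx(roll)).
In Python, from station import * gives the robot as it stands.
- The arm moves only by the tool servo_tool, never from a script. Its argument "moves" is a list of rows, each an object of numbers: "jaw": the opening, from 0 (shut) to 1 (fully open); "dx", "dy", "dz": the shift along the world's x, y, z in m; "roll": the turn about the world's z in degrees. A call has exactly 10 rows; each row shifts and turns the commanded pose from where the row before left it; what a row does not reach is not made up. A row lasts 1/8 s, in which the tool goes at most 62.5 mm and 10.7 degrees, less where a joint would pass 70% of its speed; a pose out of reach is approached as far as the arm can. A call with a gripper value outside its range is refused whole. The fingers move at their own pace and stop on an object; "newtons" is the grip in N (left out, the last holds). Time passes only in rows, so rows that do not move let the fingers close, or fill a call up. It gives the time, the measured TCP pose, the force, the opening and the grip force at its end, in the units of the state.
- get_state(): the state, without advancing time (a new reading comes with each control period).
- grab_frame(name): name is "scene" or "side" or "wrist"; returns (picture, depth): 384x512x3 uint8, red, green, blue; 384x512 float32, m along the optical axis (not along the pixel's ray), 0 where there is no reading.
- calibration(name): a dict with "intrinsics" (3x3 intrinsics, pixels), "k1" (the pictures are not rectified: a ray, as slopes to the right and down, at radius r is drawn at 1 + k1 r^2 times it, then the intrinsics apply), "R" (3x3) and "t" (3): a world point X has camera coordinates R X + t. Camera axes: x right, y down, z forward; pixel columns grow to the right and rows downward; lengths in m; the calibration is good to about 2 mm. A picture is of the moment at which its call begins: read the wrist's pose just before it. calibration takes no time and is no camera call; for the wrist camera it gives the pose at the moment of the call.
- job_done(): hands the job in; it is judged then, once.
The state is a dict: "t": time; "q": joint angles; "qd": joint speeds; "joint_efforts": joint torques, N m; "eef_pos": TCP position; "ee_rot": TCP orientation; "force": force on the tool from outside, world axes, zero at the start; "moment": the same for the moment, N m; "width": finger opening in m; "gripper_force": force on a finger pad.
Only numpy, scipy, OpenCV 4.12 (cv2) and the standard library are available. Lean on these libraries where they do the work, as an engineer would, in place of code of your own. Each camera call takes 0.05 s, during which the arm holds its last target. There are 200 camera calls.

### The job

Draw the measuring stylus out of its cover by the bare shaft, lay it on the open rest and let go, then take it again by its thick handle. Holding it by the handle, gently touch its spring tip to the middle of the round landmark on the plaster limb and then to the middle of the long landmark, staying about half a second on each. Finally lay the stylus back in the rest's two notches; never drop it or press hard, and leave the other things on the bench alone.

Things in the scene. Friction and masses are not known exactly. Their poses are not given: they have to be found in the camera images.
- stylus: Loose cranked stylus, 223 mm long, 0.16 kg. Origin: centre line of its flat underside where handle meets shaft; x along the shaft to the tip end, z up. Black handle x -110 to 0, 22 wide, 20 high. Steel shaft x 0 to 97, 12 wide, 12 high, underside flush with the handle's. Square steel head x 97 to 113, z 14 to -18, holds the tip. Starts with the handle in the cover, 85 mm of shaft and the head out.
- tip: The stylus's spring tip, a steel pin ending in a 10 mm ball, pointing down under the head. Origin: lowest point of the ball, at (105, 0, -50) mm in the stylus frame when not pressed. It gives along the stylus's z: starts to move at 1.5 N, up to 7 mm at 5 N.
- cover: Fixed grey block with an aluminium tunnel on top, 130 (x) x 60 x 112 high. Origin: centre of its underside. The tunnel runs along x, its mouth at x = +65 faces +x, closed at -x; floor at z = 70, 40 wide, 36 high inside, 6 mm roof. The stylus lies on the tunnel floor, pointing out along about +x.
- rest: Fixed rest: base 150 (x) x 75 x 12 high, two aluminium posts 14 thick at x = -50 and +50, each with a notch open upwards, floor z = 70, 38 wide (y), cheeks up to z = 84. Origin: centre of the underside. The stylus lies along x; with its origin at (40, 0, 70) it is balanced, handle free between the posts, bare shaft and tip beyond the +x post.
- model: Fixed white plaster limb on a pipe in a bench clamp. Origin: on the bench under the limb. Limb 110 diameter along y, from y = -117 (clamp side) to its rounded end at y = +155, axis at z = 105, top line at z = 160. Clamp base 120 x 130, post and lever around y = -195; lever top z = 175, reaching y = -275.
- mark_round: Round dark steel landmark disc, 28 mm diameter, on the top line of the limb, standing 3 mm proud. Origin: centre of its top face (z about 163 mm above the bench).
- mark_long: Long dark steel landmark plate, 16 x 50 mm (x by y; long side along the limb), on the top line of the limb, standing 3 mm proud. Origin: centre of its top face (z about 163 mm above the bench).
- sanding_block: Bystander: cork sanding block, 90 x 55 x 32 high. Origin: centre of the underside.
- bowl: Bystander: black rubber mixing bowl, 136 diameter, 65 high. Origin: centre of the underside.
- rasp: Bystander: rasp with wooden handle, 240 long along x, handle 28 diameter at -x. Origin: bench level, middle.
There are look-alikes about, which are no part of the job. What is shaped like the stylus but blue or purple is not meant.

How it is judged:
On the way, in this order (a step that is already met when the one before it is completed fails the run):
1. the stylus lies level in both notches of the rest, let go (z of stylus in the frame of rest between 0.066 and 0.075 m and y of stylus in the frame of rest between -0.015 and 0.015 m and horizontal distance between stylus and rest below 0.09 m and angle between the x axis of stylus and the x axis of rest, either way round below 0.25 rad and angle between stylus's own z axis and vertical below 0.1 rad and contact force between the fingers and stylus below 0.1 N and linear speed of stylus below 0.02 m/s), for 0.2 s.
2. held by the handle, its tip touches the round landmark within 11 mm of the centre (contact force between tip and mark_round above 0.5 N and horizontal distance between tip and mark_round below 0.011 m and x of the grasp point in the frame of stylus below 0 m and contact force between the fingers and stylus above 1 N), for 0.25 s.
3. held by the handle, its tip touches the long landmark within 11 mm of the centre (contact force between tip and mark_long above 0.5 N and horizontal distance between tip and mark_long below 0.011 m and x of the grasp point in the frame of stylus below 0 m and contact force between the fingers and stylus above 1 N), for 0.25 s.
At the end, for the whole second after the job is handed in: The stylus lies level (within 0.1 rad), tip down, in both notches of the rest: its underside within -4 to +5 mm of the notch floors, its origin within 15 mm of the rest's centre line and 90 mm of the rest's origin, along the rest within 0.25 rad, released and at rest (all of step 1); the robot touches nothing.
It fails at once if a bystander is moved by more than 25 mm (distance of any of sanding_block, bowl, rasp from where it was at the start of the episode above 0.025 m).
It fails at once if the tip is pressed with more than 15 N (contact force between tip and anything else above 15 N).
It fails at once if the stylus falls (moves faster than 0.5 m/s while not held, or sinks below 45 mm above the bench) (height (world z) of stylus below 0.045 m or (linear speed of stylus above 0.5 m/s and contact force between the fingers and stylus below 0.05 N)).
It also fails if it takes over 72 s, if anything falls off the work surface, if the arm or the gripper's body presses on something with over 40 N, if the wrist force passes 120 N, or if a joint passes its speed limit or range.

## Working session

There is one attempt and no reset: what is moved stays moved. The work goes in short steps, Python scripts to look and compute and a tool call to move; the robot and the scene stay as the last step left them, time stands still between calls to the robot, and variables do not carry over. Pictures are saved under pics/ and viewed, at most 10 in all, crops included, and the job is handed in when it is done.

Besides the shell and the picture viewer there is one more tool, called after "Call:" as name(argument=value, ...) on one line, values as JSON. servo_tool: Moves the arm, as the interface text tells. Its arguments: {"type":"object","properties":{"moves":{"type":"array","items":{"type":"object","properties":{"jaw":{"type":"number"},"dx":{"type":"number"},"dy":{"type":"number"},"dz":{"type":"number"},"roll":{"type":"number"}}}},"newtons":{"type":"number"}},"required":["moves"]}

```bash
mkdir -p pics; cat > h.py <<'E'
from station import *
import numpy as np, cv2
def world(c,uv,depth):
    K=np.array(c["intrinsics"]);R=np.array(c["R"]);t=np.array(c["t"])
    s=ray(c,uv); P=np.c_[s,np.ones(len(s))]*np.asarray(depth).reshape(-1,1)
    return (P-t)@R
def ray(c,uv):
    K=np.array(c["intrinsics"]);uv=np.asarray(uv,float).reshape(-1,2)
    d=(uv-[K[0,2],K[1,2]])/[K[0,0],K[1,1]]; s=d.copy()
    for _ in range(10): s=d/(1+c["k1"]*(s**2).sum(1,keepdims=True))
    return s
def plane(c,uv,z):
    R=np.array(c["R"]);t=np.array(c["t"]);s=ray(c,uv);d=np.c_[s,np.ones(len(s))]@R;o=-R.T@t
    return o+d*((z-o[2])/d[:,2])[:,None]
E
python3 - <<'E'
from h import *
print(get_state())
for n in ("scene","side"):
    im,d=grab_frame(n);c=calibration(n);np.savez(f"{n}0.npz",im=im,d=d,**c)
    cv2.imwrite(f"pics/{n}0.png",cv2.resize(im[:,:,::-1],(800,600)));print(n,c)
E
```

```text
{'t': 0.0, 'q': array([-8.55878082e-01,  3.59387649e-01,  1.10319092e-02, -3.24310938e-04,
       -1.22410310e+00, -2.88119373e-01]), 'qd': array([ 1.70776973e-03, -4.08106172e-04,  9.51206817e-04,  3.41702638e-05,
       -1.46476067e-03,  7.05723367e-04]), 'joint_efforts': array([ 5.87777195e-04, -5.82728219e+01,  2.93044764e+01,  6.99717119e+00,
        6.77403106e-03, -1.44848550e-04]), 'eef_pos': array([ 0.27918966, -0.6140041 ,  0.22561513]), 'ee_rot': array([ 3.13991203e+00, -1.80141713e-04, -2.71490408e+00]), 'force': array([0.08350002, 0.06595466, 0.14930745]), 'moment': array([ 0.01045819, -0.01483068, -0.0345376 ]), 'gripper_force': 0.0, 'width': 0.08770929906355823}
scene {'intrinsics': array([[468.93232945,   0.        , 257.56218739],
       [  0.        , 468.93232945, 189.77895989],
       [  0.        ,   0.        ,   1.        ]]), 'k1': 0.019721718630118203, 'R': array([[ 0.06431485,  0.99780883, -0.01552857],
       [ 0.84533653, -0.06274366, -0.53053689],
       [-0.53034871,  0.02099453, -0.8475196 ]]), 't': array([ 0.13450535, -0.40172911,  1.80467568])}
side {'intrinsics': array([[465.79828963,   0.        , 257.21175756],
       [  0.        , 465.79828963, 190.89043396],
       [  0.        ,   0.        ,   1.        ]]), 'k1': 0.004354646369153061, 'R': array([[ 0.78655734, -0.61740386, -0.01183299],
       [-0.46031574, -0.57344238, -0.67769703],
       [ 0.41162723,  0.53849449, -0.73524602]]), 't': array([-0.49885176,  0.25127209,  1.5618247 ])}
```

View pics/scene0.png

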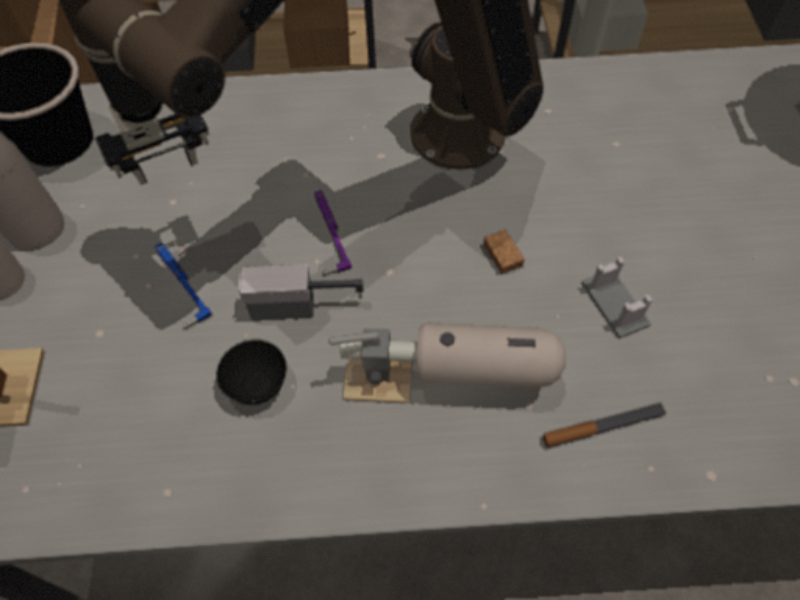

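View pics/side0.png

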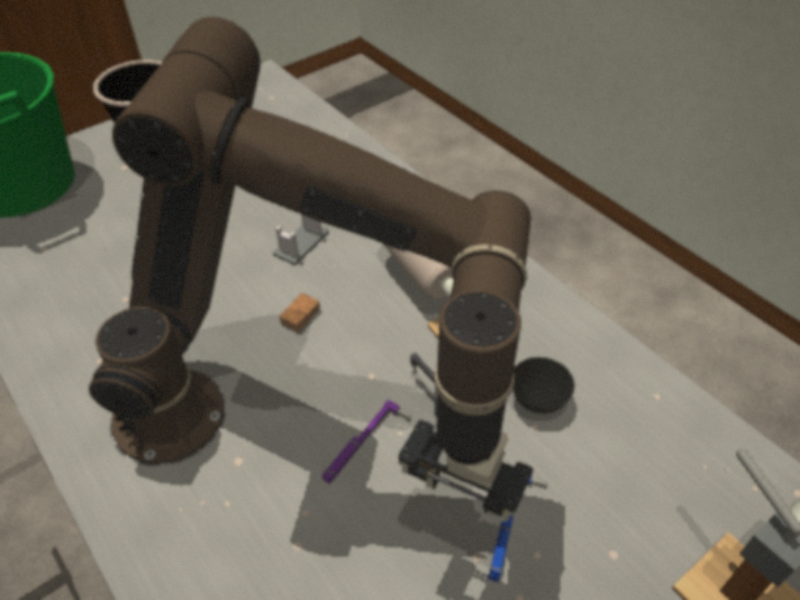

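The scene picture shows the cover at (275,290) with the grey shaft and head sticking out to (360,287). The purple look-alike runs (320,195)–(345,268) and the blue one (160,247)–(205,315), both lying on the bench. The stylus we want is the steel shaft coming out of the cover, because it is neither blue nor purple. The rest is at (617,300), the limb at (490,355), the round mark at (447,339) and the long mark at (521,342). In the side view the arm hides most of the cover.

```bash
python3 - <<'E'
from h import *
D=np.load("scene0.npz");im,d=D["im"],D["d"];c={k:D[k] for k in("intrinsics","k1","R","t")}
v,u=np.mgrid[0:384,0:512]
P=world(c,np.c_[u.ravel(),v.ravel()],d.ravel()).reshape(384,512,3);np.save("P.npy",P)
a=cv2.resize(im[155:215,140:250],None,fx=7,fy=7,interpolation=cv2.INTER_CUBIC)
b=cv2.resize(im[155:225,365:425],None,fx=6,fy=6,interpolation=cv2.INTER_CUBIC)
e=cv2.resize(im[195:255,250:370],None,fx=4,fy=4,interpolation=cv2.INTER_CUBIC)
cv=np.zeros((600,800,3),np.uint8)
a=cv2.resize(a,(550,300));b=cv2.resize(b,(250,292));e=cv2.resize(e,(560,280))
cv[:300,:550]=a;cv[:292,550:]=b;cv[310:590,:560]=e
cv2.imwrite("pics/crop.png",cv[:,:,::-1])
def box(name,u0,v0,u1,v1,z0,z1):
    q=P[v0:v1,u0:u1];m=(q[...,2]>z0)&(q[...,2]<z1)&(d[v0:v1,u0:u1]>0)
    p=q[m]; 
    if len(p)<5: print(name,len(p));return
    r=cv2.minAreaRect((p[:,:2]*1000).astype(np.float32))
    print(name,len(p),"mean",p.mean(0).round(4),"z",np.percentile(p[:,2],[5,50,95]).round(4),"rect",np.round(r[0],1),np.round(r[1],1),round(r[2],1))
box("covertop",150,165,202,205,.104,.125)
box("shaft",200,172,236,192,.06,.10)
box("postL",375,163,402,186,.06,.1);box("postR",392,186,420,215,.06,.1);box("rest",370,160,420,217,.06,.1);box("base",370,160,420,217,.006,.02)
box("limb",262,200,368,255,.15,.17)
box("lever",205,210,250,250,.15,.2); box("bowl",135,212,190,262,.04,.08);box("cork",305,143,340,178,.02,.04);box("rasp",340,250,430,290,.01,.04)
E
```

```text
covertop 763 mean [ 0.474  -0.4193  0.1136] z [0.108  0.1138 0.1182] rect [ 472.  -421.4] [135.6  67.9] 88.7
shaft 185 mean [ 0.4726 -0.2939  0.0808] z [0.0683 0.0822 0.0877] rect [ 472.3 -296.2] [100.3  18.3] 87.5
postL 120 mean [0.4693 0.2585 0.073 ] z [0.0617 0.0713 0.0878] rect [467.1 257.4] [21.1 55.5] 20.1
postR 117 mean [0.5626 0.2923 0.0741] z [0.0627 0.0727 0.0861] rect [561.3 293. ] [17.1 57.9] 21.7
rest 237 mean [0.5154 0.2752 0.0735] z [0.0619 0.0725 0.087 ] rect [513.5 274.2] [119.6  57.9] 21.5
base 781 mean [0.5147 0.2736 0.0125] z [0.0065 0.0128 0.0183] rect [489.3 287. ] [162.7 235.4] 79.1
limb 1804 mean [ 0.6721 -0.0247  0.158 ] z [0.151  0.1581 0.1649] rect [673.4 -21.4] [255.3  82.3] 81.9
lever 166 mean [ 0.6488 -0.2609  0.1695] z [0.1587 0.1697 0.1767] rect [ 647.3 -262.5] [15.6 90.9] 6.2
bowl 569 mean [ 0.629  -0.4732  0.0574] z [0.0422 0.0592 0.0694] rect [ 646.4 -464.5] [132.  134.2] 79.0
cork 393 mean [0.379  0.0586 0.0324] z [0.0238 0.0331 0.0376] rect [375.   58.5] [93.2 56.7] 20.7
rasp 742 mean [0.7836 0.191  0.0224] z [0.0146 0.0215 0.0314] rect [756.9 193.6] [109.6 241.4] 3.6
```

View pics/crop.png

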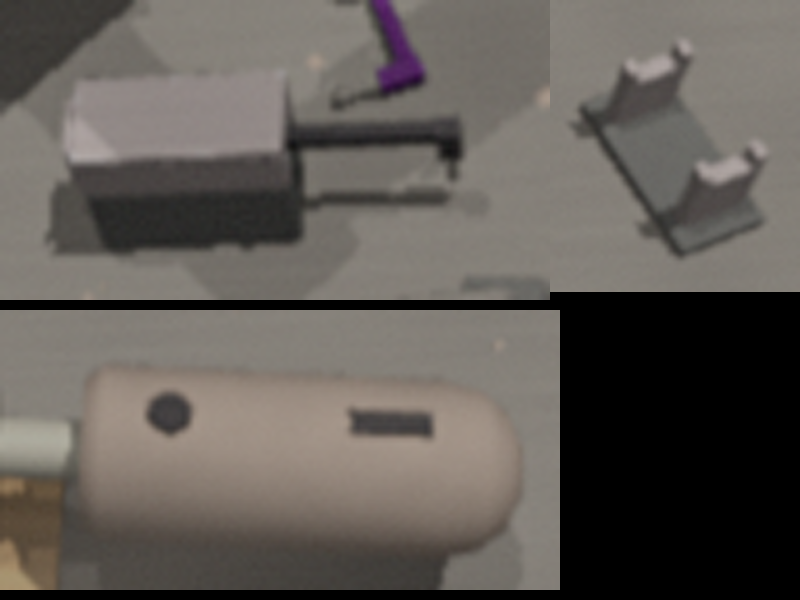

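The crop confirms it: a steel shaft with a cranked head and pin comes out of the grey cover's mouth and points along +y. The rest has two notched posts. The two landmarks are clear on the limb, a round disc at crop (170,412) and a long plate at (391,423). Next I'll measure them precisely.

```bash
python3 - <<'E'
from h import *
D=np.load("scene0.npz");im,d=D["im"],D["d"];c={k:D[k] for k in("intrinsics","k1","R","t")};P=np.load("P.npy")
g=im.max(2).astype(int)
def comp(u0,v0,u1,v1,thr,z,k):
    m=(g[v0:v1,u0:u1]<thr).astype(np.uint8)
    n,l,s,ce=cv2.connectedComponentsWithStats(m)
    for i in np.argsort(-s[1:,4])[:k]+1:
        q=np.argwhere(l==i)[:,::-1]+[u0,v0];w=plane(c,q,z)
        r=cv2.minAreaRect((w[:,:2]*1000).astype(np.float32))
        print(s[i],(ce[i]+[u0,v0]).round(1),"w",w.mean(0).round(4),np.round(r[0],1),np.round(r[1],1),round(r[2],1), "depthz",np.median(P[q[:,1],q[:,0],2]).round(4))
print("marks");comp(272,208,360,240,85,.163,2)
print("shaft");comp(201,174,236,190,75,.082,2)
q=P[174:190,201:225].reshape(-1,3);p=q[(q[:,2]>.073)&(q[:,2]<.095)]
vx,vy,x0,y0=cv2.fitLine(p[:,:2].astype(np.float32),cv2.DIST_HUBER,0,.01,.01).ravel();print("shaft line",x0,y0,np.degrees(np.arctan2(vy,vx)),"top z",np.median(p[:,2]))
for a in((375,163,402,186),(392,186,420,215)):
    q=P[a[1]:a[3],a[0]:a[2]].reshape(-1,3);p=q[(q[:,2]>.055)&(q[:,2]<.1)]
    print("post",p.mean(0),cv2.minAreaRect((p[:,:2]*1000).astype(np.float32)))
# limb axis from depth
q=P[195:255,272:365].reshape(-1,3);p=q[(q[:,2]>.10)&(q[:,2]<.17)]
for y0 in np.arange(-.12,.11,.04):
    s=p[abs(p[:,1]-y0)<.01];A=np.c_[2*s[:,0],2*s[:,2],np.ones(len(s))];x=np.linalg.lstsq(A,(s[:,[0,2]]**2).sum(1),rcond=None)[0]
    print("limb y",round(y0,2),"axis x,z",x[:2].round(4),"r",np.sqrt(x[2]+x[0]**2+x[1]**2).round(4))
b=P[320:340,100:300].reshape(-1,3);print("bench z",np.median(b[:,2]),b[:,2].std())
E
```

```text
marks
[54  9 16  5 55] [333.3 218.9] w [0.6762 0.0357 0.163 ] [676.3  36.4] [41.6 10.4] 81.2 depthz 0.1642
[10  5  8  8 51] [285.7 216.6] w [ 0.6595 -0.0958  0.163 ] [659.  -96.2] [19.6 22.5] 84.7 depthz 0.1645
shaft
[  0   5  31  11 156] [217. 182.] w [ 0.4762 -0.2923  0.082 ] [ 474.5 -294.2] [98.3 36.3] 74.3 depthz 0.0817
[11  0  6  1  6] [214.5 174. ] w [ 0.445  -0.2996  0.082 ] [ 445.  -299.6] [15.9  0. ] 85.7 depthz 0.0017
shaft line 0.47256285 -0.3022907 88.164024 top z 0.08290385643121469
post [0.46975135 0.25777479 0.07227052] ((467.07598876953125, 257.4190979003906), (21.167184829711914, 55.53413009643555), 20.173419952392578)
post [0.56306899 0.29177544 0.07257778] ((561.2614135742188, 292.95721435546875), (17.071990966796875, 57.88738250732422), 21.71919059753418)
limb y -0.12 axis x,z [0.6558 0.1089] r 0.0532
limb y -0.08 axis x,z [0.6603 0.1088] r 0.0535
limb y -0.04 axis x,z [0.6664 0.1091] r 0.0527
limb y 0.0 axis x,z [0.6713 0.108 ] r 0.0536
limb y 0.04 axis x,z [0.6763 0.1104] r 0.0526
limb y 0.08 axis x,z [0.6803 0.1087] r 0.0515
bench z 0.0009441980131250098 0.08059502930743297
```

Round mark (0.660,-0.096), long mark (0.676,0.036); both sit on the fitted limb axis (0.658 and 0.676) at z≈0.164. The rest centre is about (0.514,0.275) with yaw about 21° and posts 100.6 mm apart, which matches the given sizes. The shaft lies at x≈0.472, yaw≈88°, top z 0.083, with the mouth at y≈-0.355. Moving above the shaft.

Call:
servo_tool(moves=[{"dx": 0.01, "dy": 0.014, "dz": 0, "roll": 3, "jaw": 0.5}, {"dx": 0.02, "dy": 0.03, "dz": -0.005, "roll": 7, "jaw": 0.5}, {"dx": 0.022, "dy": 0.033, "dz": -0.006, "roll": 8, "jaw": 0.5}, {"dx": 0.022, "dy": 0.033, "dz": -0.007, "roll": 8, "jaw": 0.5}, {"dx": 0.022, "dy": 0.033, "dz": -0.008, "roll": 8, "jaw": 0.5}, {"dx": 0.022, "dy": 0.033, "dz": -0.008, "roll": 8, "jaw": 0.5}, {"dx": 0.022, "dy": 0.033, "dz": -0.008, "roll": 8, "jaw": 0.5}, {"dx": 0.022, "dy": 0.033, "dz": -0.008, "roll": 7, "jaw": 0.5}, {"dx": 0.02, "dy": 0.025, "dz": -0.008, "roll": 5, "jaw": 0.5}, {"dx": 0.0105, "dy": 0.014, "dz": -0.007, "roll": 2, "jaw": 0.5}])

```text
t: 1.35
eef_pos: [0.4727, -0.3316, 0.1613]
ee_rot: [-3.142, 0.0, -1.594]
force: [-0.2, 0.6, -0.3]
width: 0.0439
gripper_force: 0.0
```

```bash
cat > w.py <<'E'
import sys
from h import *
def shot(name):
    c=calibration("wrist");im,d=grab_frame("wrist");np.savez(name+".npz",im=im,d=d,**c)
    cv2.imwrite(f"pics/{name}.png",cv2.resize(im[:,:,::-1],(800,600)));return c,im,d
def pts(c,d):
    v,u=np.mgrid[0:384,0:512];P=world(c,np.c_[u.ravel(),v.ravel()],d.ravel()).reshape(384,512,3);P[d==0]=np.nan;return P
E
python3 - <<'E'
from w import *
s=get_state();print(s["t"],s["eef_pos"],np.degrees(s["ee_rot"]),s["q"],s["width"])
c,im,d=shot("w1");P=pts(c,d)
m=(P[...,2]>.074)&(P[...,2]<.09)&(abs(P[...,0]-.472)<.03)&(P[...,1]>-.345)&(P[...,1]<-.275)
p=P[m];print(m.sum())
if m.sum()>20:
    vx,vy,x0,y0=cv2.fitLine(p[:,:2].astype(np.float32),cv2.DIST_HUBER,0,.01,.01).ravel();print("line",x0,y0,np.degrees(np.arctan2(vy,vx)),np.median(p[:,2]),"x at -.333",x0+(-.333-y0)*vx/vy, cv2.minAreaRect((p[:,:2]*1000).astype(np.float32)))
E
```

```text
1.35 [ 0.47273491 -0.33158151  0.16127247] [-1.79996788e+02  7.97338585e-03 -9.13026713e+01] [-2.73180935e-01  2.50932450e-01 -2.98811733e-01 -1.74411719e-04
 -1.02103234e+00  2.50536154e-01] 0.043900496676310415
994
line 0.46969694 -0.31149557 88.31747 0.0825764521867482 x at -.333 0.46906528 ((469.5190124511719, -309.9720153808594), (70.0758056640625, 11.66176986694336), 88.51629638671875)
```

View pics/w1.png

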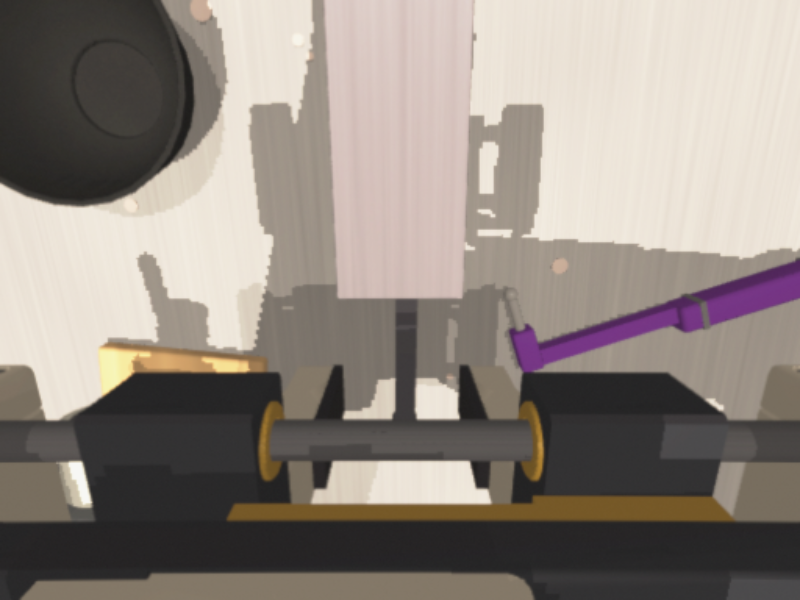

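The wrist view shows the dark shaft at (405,345) leaving the cover roof's edge at (400,297), centred between the fingers, with the purple look-alike well to the right at (520,345). The shaft sits 3 mm to -x of the tool. Descending and gripping.

Call:
servo_tool(moves=[{"dx": -0.003, "dz": -0.01, "jaw": 0.5}, {"dz": -0.022, "jaw": 0.5}, {"dz": -0.025, "jaw": 0.5}, {"dz": -0.025, "jaw": 0.5}, {"dz": -0.017, "jaw": 0.5}, {"dz": -0.005, "jaw": 0.5}, {"jaw": 0.0}, {"jaw": 0.0}, {"jaw": 0.0}, {"jaw": 0.0}], newtons=40)

```text
$.moves[0]: bad value
```

Call:
servo_tool(moves=[{"dx": -0.003, "dy": 0, "dz": -0.01, "roll": 0, "jaw": 0.5}, {"dx": 0, "dy": 0, "dz": -0.022, "roll": 0, "jaw": 0.5}, {"dx": 0, "dy": 0, "dz": -0.025, "roll": 0, "jaw": 0.5}, {"dx": 0, "dy": 0, "dz": -0.025, "roll": 0, "jaw": 0.5}, {"dx": 0, "dy": 0, "dz": -0.017, "roll": 0, "jaw": 0.5}, {"dx": 0, "dy": 0, "dz": -0.005, "roll": 0, "jaw": 0.5}, {"dx": 0, "dy": 0, "dz": 0, "roll": 0, "jaw": 0}, {"dx": 0, "dy": 0, "dz": 0, "roll": 0, "jaw": 0}, {"dx": 0, "dy": 0, "dz": 0, "roll": 0, "jaw": 0}, {"dx": 0, "dy": 0, "dz": 0, "roll": 0, "jaw": 0}], newtons=40)

```text
t: 2.65
eef_pos: [0.4693, -0.3335, 0.0581]
ee_rot: [-3.141, -0.0, -1.598]
force: [-0.7, -0.0, 1.0]
width: 0.0113
gripper_force: 40.0
```

Call:
servo_tool(moves=[{"dx": 0, "dy": 0, "dz": 0.003, "roll": 0, "jaw": 0}, {"dx": 0, "dy": 0, "dz": 0.003, "roll": 0, "jaw": 0}, {"dx": 0, "dy": 0.006, "dz": 0, "roll": 0, "jaw": 0}, {"dx": 0.0005, "dy": 0.015, "dz": 0, "roll": 0, "jaw": 0}, {"dx": 0.0005, "dy": 0.02, "dz": 0, "roll": 0, "jaw": 0}, {"dx": 0.0005, "dy": 0.022, "dz": 0, "roll": 0, "jaw": 0}, {"dx": 0.0005, "dy": 0.022, "dz": 0, "roll": 0, "jaw": 0}, {"dx": 0.0005, "dy": 0.02, "dz": 0, "roll": 0, "jaw": 0}, {"dx": 0.0005, "dy": 0.012, "dz": 0, "roll": 0, "jaw": 0}, {"dx": 0, "dy": 0.004, "dz": 0, "roll": 0, "jaw": 0}])

```text
t: 3.9
eef_pos: [0.472, -0.2114, 0.0637]
ee_rot: [-3.141, -0.0, -1.596]
force: [-0.2, -0.4, -1.2]
width: 0.0116
gripper_force: 40.0
```

```bash
python3 - <<'E'
from w import *
s=get_state();print(s["eef_pos"],s["force"],s["moment"],s["width"])
c,im,d=shot("w2");P=pts(c,d)
m=(P[...,2]>.05)&(P[...,2]<.13)&(abs(P[...,0]-.472)<.025)&(P[...,1]>-.352)&(P[...,1]<-.235)
p=P[m];print(len(p))
for y in np.arange(-.345,-.23,.012):
    q=p[abs(p[:,1]-y)<.006]
    if len(q)>5: print(round(y,3),len(q),"x",np.percentile(q[:,0],[2,50,98]).round(4),"z",np.median(q[:,2]).round(4))
E
```

```text
[ 0.47201318 -0.21138088  0.06371033] [-0.20017046 -0.43831889 -1.183691  ] [ 0.01689089  0.10113282 -0.02280019] 0.011602851373234462
11617
-0.333 619 x [0.4577 0.4689 0.4792] z 0.0959
-0.321 1928 x [0.4581 0.4687 0.4791] z 0.0959
-0.309 1779 x [0.4585 0.4689 0.4793] z 0.096
-0.297 1624 x [0.4588 0.4692 0.4796] z 0.096
-0.285 1475 x [0.4593 0.4696 0.48  ] z 0.096
-0.273 1359 x [0.4593 0.4696 0.4803] z 0.096
-0.261 1248 x [0.4597 0.4701 0.4804] z 0.096
-0.249 1175 x [0.4598 0.4702 0.4809] z 0.0961
-0.237 410 x [0.4604 0.4703 0.4806] z 0.0958
```

View pics/w2.png

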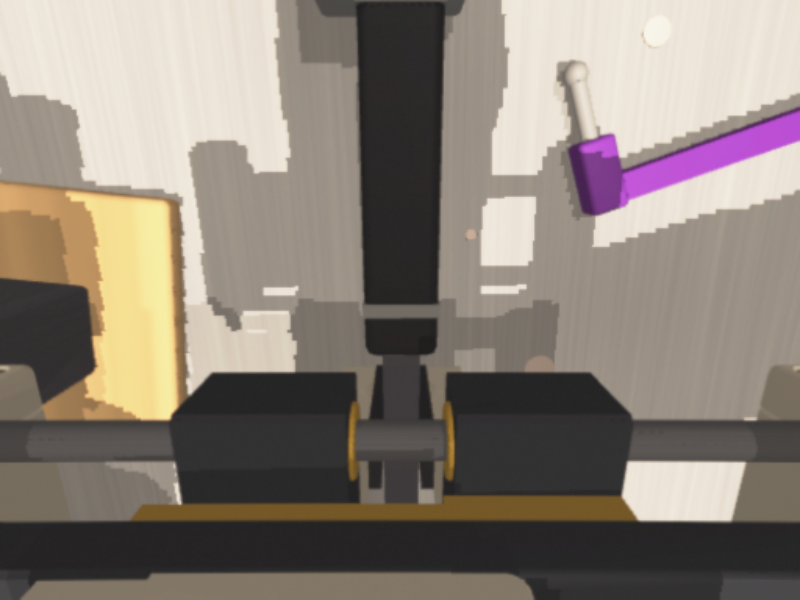

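The wrist view shows the black handle out of the tunnel, level (z 0.096 along its whole length), and its end just at the mouth at image row 5. The handle front edge at row 352 puts the grip about 28 mm ahead of the stylus origin. I'll pull further, lift, and carry it to the rest.

Call:
servo_tool(moves=[{"dx": 0, "dy": 0.012, "dz": 0, "roll": 0, "jaw": 0}, {"dx": 0, "dy": 0.022, "dz": 0.005, "roll": 0, "jaw": 0}, {"dx": 0, "dy": 0.03, "dz": 0.025, "roll": 0, "jaw": 0}, {"dx": 0, "dy": 0.03, "dz": 0.04, "roll": -2, "jaw": 0}, {"dx": 0, "dy": 0.03, "dz": 0.04, "roll": -5, "jaw": 0}, {"dx": 0, "dy": 0.035, "dz": 0.04, "roll": -7, "jaw": 0}, {"dx": 0.005, "dy": 0.04, "dz": 0.025, "roll": -8, "jaw": 0}, {"dx": 0.015, "dy": 0.045, "dz": 0, "roll": -8, "jaw": 0}, {"dx": 0.02, "dy": 0.04, "dz": 0, "roll": -7, "jaw": 0}, {"dx": 0.015, "dy": 0.03, "dz": 0, "roll": -5, "jaw": 0}])

```text
t: 5.2
eef_pos: [0.5272, 0.1033, 0.2385]
ee_rot: [3.142, 0.0, -2.334]
force: [-0.3, -0.5, -1.1]
width: 0.0112
gripper_force: 40.0
```

Call:
servo_tool(moves=[{"dx": 0.01, "dy": 0.028, "dz": 0, "roll": -4, "jaw": 0}, {"dx": 0.01, "dy": 0.03, "dz": -0.005, "roll": -4, "jaw": 0}, {"dx": 0.008, "dy": 0.03, "dz": -0.01, "roll": -4, "jaw": 0}, {"dx": 0.008, "dy": 0.03, "dz": -0.015, "roll": -4, "jaw": 0}, {"dx": 0.007, "dy": 0.03, "dz": -0.015, "roll": -4, "jaw": 0}, {"dx": 0.006, "dy": 0.025, "dz": -0.015, "roll": -4, "jaw": 0}, {"dx": 0.005, "dy": 0.02, "dz": -0.012, "roll": -2, "jaw": 0}, {"dx": 0, "dy": 0.007, "dz": -0.008, "roll": 0, "jaw": 0}, {"dx": 0, "dy": 0, "dz": -0.004, "roll": 0, "jaw": 0}, {"dx": 0, "dy": 0, "dz": 0, "roll": 0, "jaw": 0}])

```text
t: 6.45
eef_pos: [0.5807, 0.3008, 0.1546]
ee_rot: [-3.141, -0.0, -2.785]
force: [0.2, 1.0, -1.7]
width: 0.0116
gripper_force: 40.0
```

```bash
python3 - <<'E'
from w import *
s=get_state();print(s["t"],s["eef_pos"],np.degrees(s["ee_rot"]),s["q"],s["force"],s["width"])
c,im,d=shot("w3");P=pts(c,d)
e=s["eef_pos"];a=np.radians(21);u=np.array([np.cos(a),np.sin(a)]);n=np.array([-u[1],u[0]]);r=np.array([.514,.275])
X=(P[...,:2]-r)@u;Y=(P[...,:2]-r)@n;Z=P[...,2]
for s0 in(-1,1):
  m=(abs(X-s0*.05)<.02)&(abs(Y)<.045)&(Z>.063)&(Z<.09);p=np.c_[X[m],Y[m],Z[m]]
  print("post",s0,len(p)); 
  if len(p)>20:
    for lo,hi in((.064,.075),(.079,.09)):
      q=p[(p[:,2]>lo)&(p[:,2]<hi)]
      if len(q)>10: print(lo,len(q),"X",np.percentile(q[:,0],[1,99]).round(4),"Y",np.percentile(q[:,1],[1,5,50,95,99]).round(4),"Ypos>0 min",q[q[:,1]>0,1].min() if (q[:,1]>0).any() else 0,q[q[:,1]<0,1].max() if (q[:,1]<0).any() else 0,np.median(q[:,2]))
E
```

```text
6.45 [0.58070038 0.30084288 0.15458174] [-1.79991062e+02 -2.01601691e-02 -1.59556426e+02] [ 7.75644273e-01  3.75355437e-01 -1.33590085e-01 -6.80877782e-07
 -1.06223569e+00 -1.98963257e+00] [ 0.2363182   1.02509437 -1.73270674] 0.011573074253093384
post -1 544
0.064 34 X [-0.0432 -0.0417] Y [-0.0245 -0.024   0.0225  0.0282  0.0288] Ypos>0 min 0.021555028571045003 -0.0196093376468194 0.07016632954602217
0.079 482 X [-0.0572 -0.0419] Y [-0.0244 -0.0239  0.0218  0.0283  0.029 ] Ypos>0 min 0.02097646585769231 -0.018365878276240654 0.08465017669977501
post 1 385
0.064 43 X [0.0424 0.0439] Y [-0.0269 -0.0264 -0.021   0.0261  0.0264] Ypos>0 min 0.021481773197796008 -0.020175177729665348 0.07005741606729071
0.079 327 X [0.0427 0.0577] Y [-0.0271 -0.0266 -0.0196  0.0261  0.0268] Ypos>0 min 0.020253160859692525 -0.019266433183028436 0.08447003285645513
```

View pics/w3.png

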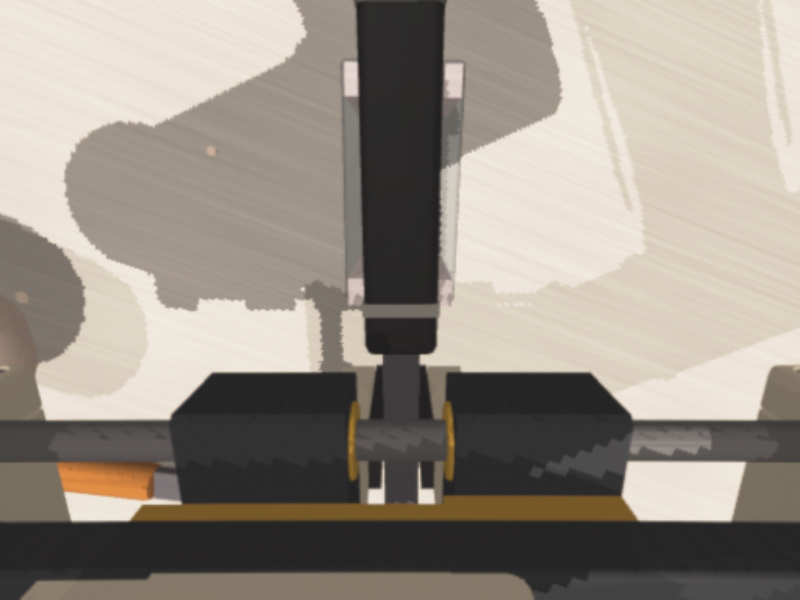

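The wrist view shows the handle over the rest with both posts' cheeks visible evenly on either side, at (350–465, 80) and (350–450, 290). From those cheeks the rest centre is (0.5136,0.276) with yaw 19.8°. The stylus is within 1 mm and 0.7° of that, so I'll lower it.

Call:
servo_tool(moves=[{"dx": 0, "dy": 0, "dz": -0.008, "roll": -0.5, "jaw": 0}, {"dx": 0, "dy": 0, "dz": -0.016, "roll": 0, "jaw": 0}, {"dx": 0, "dy": 0, "dz": -0.018, "roll": 0, "jaw": 0}, {"dx": 0, "dy": 0, "dz": -0.018, "roll": 0, "jaw": 0}, {"dx": 0, "dy": 0, "dz": -0.016, "roll": 0, "jaw": 0}, {"dx": 0, "dy": 0, "dz": -0.01, "roll": 0, "jaw": 0}, {"dx": 0, "dy": 0, "dz": -0.005, "roll": 0, "jaw": 0}, {"dx": 0, "dy": 0, "dz": -0.003, "roll": 0, "jaw": 0}, {"dx": 0, "dy": 0, "dz": -0.002, "roll": 0, "jaw": 0}, {"dx": 0, "dy": 0, "dz": 0, "roll": 0, "jaw": 0}])

```text
t: 7.75
eef_pos: [0.581, 0.3017, 0.0589]
ee_rot: [3.141, 0.0, -2.793]
force: [1.4, 1.0, -0.3]
width: 0.0114
gripper_force: 40.0
```

Call:
servo_tool(moves=[{"dx": 0, "dy": 0, "dz": -0.001, "roll": 0, "jaw": 0}, {"dx": 0, "dy": 0, "dz": 0, "roll": 0, "jaw": 0}, {"dx": 0, "dy": 0, "dz": 0, "roll": 0, "jaw": 0.5}, {"dx": 0, "dy": 0, "dz": 0, "roll": 0, "jaw": 0.5}, {"dx": 0, "dy": 0, "dz": 0, "roll": 0, "jaw": 0.5}, {"dx": 0, "dy": 0, "dz": 0, "roll": 0, "jaw": 0.5}, {"dx": 0, "dy": 0, "dz": 0.01, "roll": 0, "jaw": 0.5}, {"dx": 0, "dy": 0, "dz": 0.025, "roll": 0, "jaw": 0.5}, {"dx": 0, "dy": 0, "dz": 0.03, "roll": 0, "jaw": 0.5}, {"dx": 0, "dy": 0, "dz": 0.02, "roll": 0, "jaw": 0.5}])

```text
t: 9.0
eef_pos: [0.5815, 0.3019, 0.145]
ee_rot: [3.141, 0.002, -2.793]
force: [0.2, -0.5, -0.2]
width: 0.0439
gripper_force: 0.0
```

```bash
cat > chk.py <<'E'
from w import *
def chk(name):
    s=get_state();print(s["t"],s["eef_pos"],np.degrees(s["ee_rot"]),s["force"],s["width"])
    c,im,d=shot(name);P=pts(c,d)
    a=np.radians(19.8);u=np.array([np.cos(a),np.sin(a)]);n=np.array([-u[1],u[0]]);r=np.array([.5136,.276])
    X=(P[...,:2]-r)@u;Y=(P[...,:2]-r)@n;Z=P[...,2];dark=im.max(2)<90
    m=(abs(Y)<.016)&(Z>.066)&(Z<.1)&(X>-.09)&(X<.1)
    for x in np.arange(-.075,.1,.01):
        k=m&(abs(X-x)<.005)
        if k.sum()>10: print(round(x,3),k.sum(),"Y",np.percentile(Y[k],[2,98]).round(4),"Z",np.median(Z[k]).round(4))
    k=m&(Z>.086);print("handle X range",np.percentile(X[k],[.2,99.8]).round(4))
    return c,im,d,s
E
python3 -c "
from chk import *
chk('w4')"
```

```text
9.0 [0.5814521  0.30192398 0.14500645] [ 1.79966902e+02  1.22700395e-01 -1.60035419e+02] [ 0.23934204 -0.52484399 -0.15466585] 0.04387899283488793
-0.065 200 Y [-0.0092  0.0111] Z 0.0901
-0.055 664 Y [-0.0152  0.0151] Z 0.0904
-0.045 696 Y [-0.0148  0.0152] Z 0.0905
-0.035 524 Y [-0.0095  0.0117] Z 0.0905
-0.025 481 Y [-0.0096  0.0111] Z 0.0905
-0.015 464 Y [-0.0097  0.0113] Z 0.0905
-0.005 463 Y [-0.0099  0.0114] Z 0.0904
0.005 437 Y [-0.0093  0.0117] Z 0.0904
0.015 407 Y [-0.0094  0.0119] Z 0.0904
0.025 407 Y [-0.0095  0.0113] Z 0.0904
0.035 379 Y [-0.0096  0.0115] Z 0.0904
0.045 342 Y [-0.0155  0.0157] Z 0.0888
0.055 383 Y [-0.0151  0.0152] Z 0.0718
0.065 176 Y [-0.0047  0.0066] Z 0.0826
0.075 160 Y [-0.0039  0.0067] Z 0.0824
0.085 158 Y [-0.0039  0.0068] Z 0.0824
0.095 152 Y [-0.0039  0.0069] Z 0.0825
handle X range [-0.0637  0.0452]
```

The stylus lies level in both notches: handle top z 0.0904 throughout, 1 mm off centre, origin at rest x = 45 mm. Step 1 is met. Now taking the handle about 21 mm behind the origin.

Call:
servo_tool(moves=[{"dx": -0.012, "dy": -0.004, "dz": 0, "roll": 0, "jaw": 0.55}, {"dx": -0.02, "dy": -0.008, "dz": 0, "roll": 0, "jaw": 0.55}, {"dx": -0.0136, "dy": -0.005, "dz": 0, "roll": 0, "jaw": 0.55}, {"dx": 0, "dy": 0, "dz": -0.012, "roll": 0, "jaw": 0.55}, {"dx": 0, "dy": 0, "dz": -0.02, "roll": 0, "jaw": 0.55}, {"dx": 0, "dy": 0, "dz": -0.022, "roll": 0, "jaw": 0.55}, {"dx": 0, "dy": 0, "dz": -0.02, "roll": 0, "jaw": 0.55}, {"dx": 0, "dy": 0, "dz": -0.01, "roll": 0, "jaw": 0.55}, {"dx": 0, "dy": 0, "dz": 0, "roll": 0, "jaw": 0.55}, {"dx": 0, "dy": 0, "dz": 0, "roll": 0, "jaw": 0.55}])

```text
t: 10.3
eef_pos: [0.5358, 0.2849, 0.0591]
ee_rot: [3.141, 0.001, -2.793]
force: [-0.1, 0.9, -1.1]
width: 0.0481
gripper_force: 0.0
```

Call:
servo_tool(moves=[{"dx": 0, "dy": 0, "dz": 0, "roll": 0, "jaw": 0}, {"dx": 0, "dy": 0, "dz": 0, "roll": 0, "jaw": 0}, {"dx": 0, "dy": 0, "dz": 0, "roll": 0, "jaw": 0}, {"dx": 0, "dy": 0, "dz": 0, "roll": 0, "jaw": 0}, {"dx": 0, "dy": 0, "dz": 0, "roll": 0, "jaw": 0}, {"dx": 0, "dy": 0, "dz": 0.005, "roll": 0, "jaw": 0}, {"dx": 0, "dy": 0, "dz": 0.015, "roll": 0, "jaw": 0}, {"dx": 0, "dy": 0, "dz": 0.03, "roll": 0, "jaw": 0}, {"dx": 0, "dy": 0, "dz": 0.03, "roll": 0, "jaw": 0}, {"dx": 0, "dy": 0, "dz": 0.02, "roll": 0, "jaw": 0}], newtons=60)

```text
t: 11.55
eef_pos: [0.5358, 0.2849, 0.1612]
ee_rot: [3.141, 0.002, -2.793]
force: [-0.6, -0.8, -2.3]
width: 0.0216
gripper_force: 60.0
```

```bash
python3 - <<'E'
from w import *
s=get_state();e=s["eef_pos"];print(s["t"],e,np.degrees(s["ee_rot"]),s["force"],s["width"])
c,im,d=shot("w5");P=pts(c,d)
a=s["ee_rot"][2]+np.pi;u=np.array([np.cos(a),np.sin(a)]);n=np.array([-u[1],u[0]])
X=(P[...,:2]-e[:2])@u;Y=(P[...,:2]-e[:2])@n;Z=P[...,2]-e[2]
m=(abs(Y)<.016)&(abs(Z-.03)<.02)&(X<0)
for x in np.arange(-.12,0,.02):
    k=m&(abs(X-x)<.01)
    if k.sum()>10: print(round(x,3),k.sum(),"Y",np.percentile(Y[k],[2,98]).round(4),"Z",np.median(Z[k]).round(4))
print("tail X",np.percentile(X[m],.3))
# scene view of the tip side
im,d=grab_frame("scene");c=calibration("scene");P=pts(c,d);np.savez("s5.npz",im=im,d=d,**c)
X=(P[...,:2]-e[:2])@u;Y=(P[...,:2]-e[:2])@n;Z=P[...,2]-e[2]
m=(abs(Y)<.02)&(X>.03)&(X<.15)&(Z>-.045)&(Z<.04)
for x in np.arange(.04,.16,.015):
    k=m&(abs(X-x)<.0075)
    if k.sum()>3: print(round(x,3),k.sum(),"Y",np.median(Y[k]).round(4),"Z",np.percentile(Z[k],[5,50,95]).round(4))
E
```

```text
11.55 [0.53577264 0.2848722  0.16124545] [ 1.79955615e+02  1.27667009e-01 -1.60040875e+02] [-0.63602315 -0.83037164 -2.27003448] 0.021569271269186296
-0.08 2167 Y [-0.0109  0.0101] Z 0.0315
-0.06 2202 Y [-0.0107  0.0101] Z 0.0314
-0.04 1937 Y [-0.0107  0.0102] Z 0.0315
-0.02 2218 Y [-0.015   0.0151] Z 0.0314
tail X -0.08705292714852138
0.04 29 Y -0.0038 Z [0.0172 0.0257 0.0297]
0.055 30 Y -0.0038 Z [0.0174 0.0272 0.0307]
0.07 34 Y -0.0048 Z [0.0176 0.0265 0.0302]
0.085 35 Y -0.0011 Z [0.0178 0.0255 0.0304]
0.1 31 Y -0.0013 Z [0.0179 0.0268 0.0312]
0.115 31 Y -0.0019 Z [0.0147 0.0256 0.0305]
0.13 82 Y -0.0021 Z [-0.0284  0.0182  0.0323]
0.145 4 Y -0.0024 Z [0.0086 0.0165 0.0283]
```

It is gripped level by the handle, with the underside at TCP+11.5 mm and the tail at -88 mm. That puts the tip at tool +126.5 mm forward and TCP-38.5 mm. Carrying it over the round landmark.

Call:
servo_tool(moves=[{"dx": 0, "dy": 0, "dz": 0.025, "roll": 0, "jaw": 0}, {"dx": 0, "dy": -0.012, "dz": 0.035, "roll": 0, "jaw": 0}, {"dx": 0, "dy": -0.03, "dz": 0.03, "roll": 0, "jaw": 0}, {"dx": 0, "dy": -0.045, "dz": 0, "roll": 0, "jaw": 0}, {"dx": 0, "dy": -0.05, "dz": 0, "roll": 0, "jaw": 0}, {"dx": 0, "dy": -0.05, "dz": 0, "roll": 0, "jaw": 0}, {"dx": 0, "dy": -0.05, "dz": 0, "roll": 0, "jaw": 0}, {"dx": 0, "dy": -0.05, "dz": 0, "roll": 0, "jaw": 0}, {"dx": 0, "dy": -0.05, "dz": 0, "roll": 0, "jaw": 0}, {"dx": 0.005, "dy": -0.04, "dz": 0, "roll": 0, "jaw": 0}])

```text
t: 12.9
eef_pos: [0.5395, -0.0942, 0.2482]
ee_rot: [3.141, -0.0, -2.794]
force: [0.7, 0.5, -1.9]
width: 0.0213
gripper_force: 60.0
```

Call:
servo_tool(moves=[{"dx": 0, "dy": -0.025, "dz": 0, "roll": 0, "jaw": 0}, {"dx": 0, "dy": -0.015, "dz": 0, "roll": 0, "jaw": 0}, {"dx": 0, "dy": -0.006, "dz": -0.005, "roll": 0, "jaw": 0}, {"dx": 0, "dy": -0.001, "dz": -0.01, "roll": 0, "jaw": 0}, {"dx": 0, "dy": 0, "dz": -0.01, "roll": 0, "jaw": 0}, {"dx": 0, "dy": 0, "dz": -0.005, "roll": 0, "jaw": 0}, {"dx": 0, "dy": 0, "dz": 0, "roll": 0, "jaw": 0}, {"dx": 0, "dy": 0, "dz": 0, "roll": 0, "jaw": 0}, {"dx": 0, "dy": 0, "dz": 0, "roll": 0, "jaw": 0}, {"dx": 0, "dy": 0, "dz": 0, "roll": 0, "jaw": 0}])

```text
t: 14.15
eef_pos: [0.5404, -0.1394, 0.2188]
ee_rot: [-3.141, 0.0, -2.793]
force: [0.4, 0.3, -1.2]
width: 0.0215
gripper_force: 60.0
```

```bash
python3 - <<'E'
from w import *
s=get_state();e=s["eef_pos"];print(s["t"],e,np.degrees(s["ee_rot"]),s["force"],s["width"])
a=s["ee_rot"][2]+np.pi;u=np.array([np.cos(a),np.sin(a)]);tip=np.r_[e[:2]+.1265*u,e[2]-.0385];print("tip calc",tip)
im,d=grab_frame("scene");c=calibration("scene");P=pts(c,d);np.savez("s6.npz",im=im,d=d,**c)
K=c["intrinsics"];R=c["R"];t=c["t"]
def proj(X):
    q=R@X+t;s=q[:2]/q[2];s=s*(1+c["k1"]*(s@s));return s*[K[0,0],K[1,1]]+[K[0,2],K[1,2]]
print("tip px",proj(tip),"round",proj(np.array([.6595,-.096,.163])),"long",proj(np.array([.6762,.036,.163])))
x,y=proj(tip).astype(int)
cr=im[y-35:y+40,x-45:x+55];cv2.imwrite("pics/s6.png",cv2.resize(cr[:,:,::-1],(800,600),interpolation=cv2.INTER_CUBIC));print("crop origin",x-45,y-35)
X=(P[...,:2]-e[:2])@u;n=np.array([-u[1],u[0]]);Y=(P[...,:2]-e[:2])@n
m=(abs(Y)<.02)&(X>.112)&(X<.145)&(P[...,2]>e[2]+.012);p=P[m];print("head top",len(p),p.mean(0),cv2.minAreaRect((p[:,:2]*1000).astype(np.float32)) if len(p)>3 else 0,"expected ctr",e[:2]+.1265*u,"z",e[2]+.0255)
E
```

```text
14.15 [ 0.54038054 -0.13944107  0.21881737] [-1.79993318e+02  2.45292680e-02 -1.60048049e+02] [ 0.43588645  0.3142696  -1.2448934 ] 0.021479839628599295
tip calc [ 0.65928789 -0.09627522  0.18031737]
tip px [285.71318681 213.57388787] round [285.60034418 216.64566078] long [333.35229927 218.87495015]
crop origin 240 178
head top 62 [ 0.66038736 -0.09637038  0.24269522] ((657.7107543945312, -96.66676330566406), (24.33447265625, 17.008995056152344), 22.185222625732422) expected ctr [ 0.65928789 -0.09627522] z 0.2443173687579633
```

View pics/s6.png

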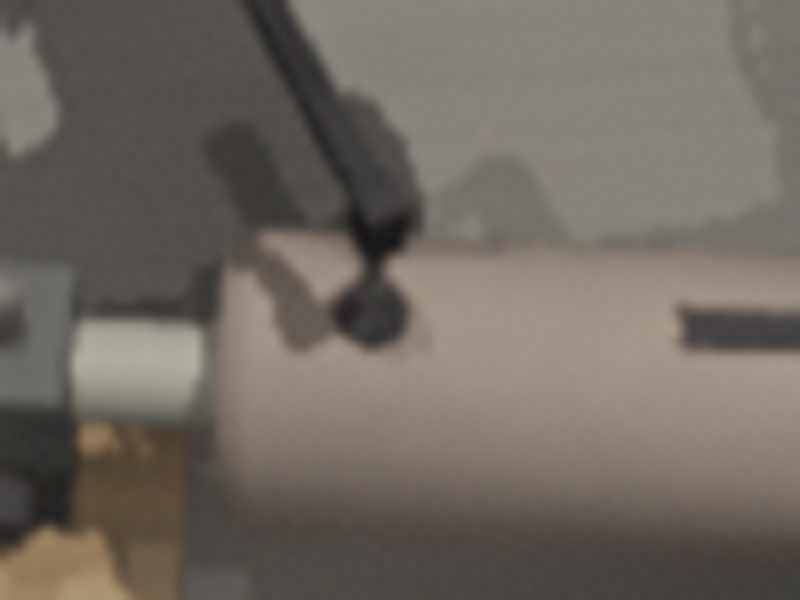

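The crop shows the pin reaching down over the round disc at (372,312), level with its centre, and the head's measured position agrees with the calculated tip within 2 mm. Lowering gently.

Call:
servo_tool(moves=[{"dx": 0, "dy": 0, "dz": -0.005, "roll": 0, "jaw": 0}, {"dx": 0, "dy": 0, "dz": -0.005, "roll": 0, "jaw": 0}, {"dx": 0, "dy": 0, "dz": -0.002, "roll": 0, "jaw": 0}, {"dx": 0, "dy": 0, "dz": -0.001, "roll": 0, "jaw": 0}, {"dx": 0, "dy": 0, "dz": -0.001, "roll": 0, "jaw": 0}, {"dx": 0, "dy": 0, "dz": -0.001, "roll": 0, "jaw": 0}, {"dx": 0, "dy": 0, "dz": -0.001, "roll": 0, "jaw": 0}, {"dx": 0, "dy": 0, "dz": -0.001, "roll": 0, "jaw": 0}, {"dx": 0, "dy": 0, "dz": 0, "roll": 0, "jaw": 0}, {"dx": 0, "dy": 0, "dz": 0, "roll": 0, "jaw": 0}])

```text
t: 15.45
eef_pos: [0.5403, -0.1395, 0.2017]
ee_rot: [-3.142, 0.0, -2.793]
force: [-0.9, -0.4, -1.3]
width: 0.0218
gripper_force: 60.0
```

```bash
python3 -c "
from h import *
s=get_state();print(s['eef_pos'],s['force'],s['moment'])"
```

```text
[ 0.54032497 -0.13948352  0.20165415] [-0.94302072 -0.40504666 -1.33966907] [-0.03491022  0.02278048  0.00508755]
```

Call:
servo_tool(moves=[{"dx": 0, "dy": 0, "dz": -0.001, "roll": 0, "jaw": 0}, {"dx": 0, "dy": 0, "dz": -0.001, "roll": 0, "jaw": 0}, {"dx": 0, "dy": 0, "dz": -0.001, "roll": 0, "jaw": 0}, {"dx": 0, "dy": 0, "dz": 0, "roll": 0, "jaw": 0}, {"dx": 0, "dy": 0, "dz": 0, "roll": 0, "jaw": 0}, {"dx": 0, "dy": 0, "dz": 0, "roll": 0, "jaw": 0}, {"dx": 0, "dy": 0, "dz": 0, "roll": 0, "jaw": 0}, {"dx": 0, "dy": 0, "dz": 0, "roll": 0, "jaw": 0}, {"dx": 0, "dy": 0, "dz": 0, "roll": 0, "jaw": 0}, {"dx": 0, "dy": 0, "dz": 0, "roll": 0, "jaw": 0}])

```text
t: 16.7
eef_pos: [0.5403, -0.1394, 0.1986]
ee_rot: [-3.142, 0.0, -2.793]
force: [-1.0, 0.4, 1.1]
width: 0.0216
gripper_force: 60.0
```

```bash
python3 -c "
from h import *
s=get_state();print(s['eef_pos'],s['force'],s['moment'])"
```

```text
[ 0.54032436 -0.13944933  0.19858044] [-1.03991176  0.39869798  1.13366752] [-0.02179458  0.22432546  0.00497205]
```

Contact: Fz rose by about 2.5 N and the moment stepped by 0.2 N m, held for about a second, so the round mark is touched. Lifting and going to the long landmark.

Call:
servo_tool(moves=[{"dx": 0, "dy": 0, "dz": 0.006, "roll": 0, "jaw": 0}, {"dx": 0, "dy": 0, "dz": 0.012, "roll": 0, "jaw": 0}, {"dx": 0.001, "dy": 0.01, "dz": 0.004, "roll": 0, "jaw": 0}, {"dx": 0.003, "dy": 0.024, "dz": 0, "roll": 0, "jaw": 0}, {"dx": 0.004, "dy": 0.032, "dz": 0, "roll": 0, "jaw": 0}, {"dx": 0.004, "dy": 0.032, "dz": 0, "roll": 0, "jaw": 0}, {"dx": 0.003, "dy": 0.024, "dz": 0, "roll": 0, "jaw": 0}, {"dx": 0.002, "dy": 0.0102, "dz": 0, "roll": 0, "jaw": 0}, {"dx": 0, "dy": 0, "dz": -0.004, "roll": 0, "jaw": 0}, {"dx": 0, "dy": 0, "dz": 0, "roll": 0, "jaw": 0}])

```text
t: 17.95
eef_pos: [0.5568, -0.0077, 0.216]
ee_rot: [3.141, -0.001, -2.794]
force: [-0.7, -1.2, -0.7]
width: 0.0213
gripper_force: 60.0
```

```bash
python3 - <<'E'
from w import *
s=get_state();e=s["eef_pos"];print(s["t"],e,np.degrees(s["ee_rot"]),s["force"],s["moment"])
a=s["ee_rot"][2]+np.pi;u=np.array([np.cos(a),np.sin(a)]);n=np.array([-u[1],u[0]]);print("tip calc",e[:2]+.1265*u,e[2]-.0385)
c,im,d=shot("w7");P=pts(c,d);X=(P[...,:2]-e[:2])@u;Y=(P[...,:2]-e[:2])@n;Z=P[...,2]-e[2]
m=(abs(Y)<.016)&(abs(Z-.03)<.02)&(X<-.025)
for x in (-.08,-.06,-.04):
    k=m&(abs(X-x)<.01);print(x,np.percentile(Y[k],[2,98]).round(4),"Z",np.median(Z[k]).round(4))
im,d=grab_frame("scene");c=calibration("scene");P=pts(c,d)
X=(P[...,:2]-e[:2])@u;Y=(P[...,:2]-e[:2])@n
m=(abs(Y)<.02)&(X>.112)&(X<.145)&(P[...,2]>e[2]+.012);p=P[m];print("head",len(p),p.mean(0))
E
```

```text
17.95 [ 0.55682107 -0.00773626  0.21604996] [ 1.79991060e+02 -5.91414885e-02 -1.60069668e+02] [-0.74342547 -1.21691409 -0.74921585] [-0.02861735  0.10182716 -0.00866521]
tip calc [0.67574471 0.03538471] 0.1775499618975992
-0.08 [-0.0109  0.0102] Z 0.0318
-0.06 [-0.0107  0.0102] Z 0.0317
-0.04 [-0.0106  0.0103] Z 0.0316
head 64 [0.67627667 0.03393749 0.23992571]
```

Call:
servo_tool(moves=[{"dx": 0, "dy": 0, "dz": -0.006, "roll": 0, "jaw": 0}, {"dx": 0, "dy": 0, "dz": -0.005, "roll": 0, "jaw": 0}, {"dx": 0, "dy": 0, "dz": -0.002, "roll": 0, "jaw": 0}, {"dx": 0, "dy": 0, "dz": -0.001, "roll": 0, "jaw": 0}, {"dx": 0, "dy": 0, "dz": -0.001, "roll": 0, "jaw": 0}, {"dx": 0, "dy": 0, "dz": -0.001, "roll": 0, "jaw": 0}, {"dx": 0, "dy": 0, "dz": -0.001, "roll": 0, "jaw": 0}, {"dx": 0, "dy": 0, "dz": 0, "roll": 0, "jaw": 0}, {"dx": 0, "dy": 0, "dz": 0, "roll": 0, "jaw": 0}, {"dx": 0, "dy": 0, "dz": 0, "roll": 0, "jaw": 0}])

```text
t: 19.3
eef_pos: [0.5573, -0.0072, 0.1997]
ee_rot: [-3.142, 0.0, -2.793]
force: [-1.2, -0.3, 1.5]
width: 0.0214
gripper_force: 60.0
```

```bash
python3 -c "
from h import *
s=get_state();print(s['eef_pos'],s['force'],s['moment'])"
```

```text
[ 0.55731105 -0.00724252  0.19966483] [-1.19239788 -0.27445077  1.45376333] [-0.03938376  0.243455   -0.00026785]
```

Call:
servo_tool(moves=[{"dx": 0, "dy": 0, "dz": -0.0005, "roll": 0, "jaw": 0}, {"dx": 0, "dy": 0, "dz": -0.0005, "roll": 0, "jaw": 0}, {"dx": 0, "dy": 0, "dz": 0, "roll": 0, "jaw": 0}, {"dx": 0, "dy": 0, "dz": 0, "roll": 0, "jaw": 0}, {"dx": 0, "dy": 0, "dz": 0, "roll": 0, "jaw": 0}, {"dx": 0, "dy": 0, "dz": 0, "roll": 0, "jaw": 0}, {"dx": 0, "dy": 0, "dz": 0, "roll": 0, "jaw": 0}, {"dx": 0, "dy": 0, "dz": 0.005, "roll": 0, "jaw": 0}, {"dx": 0, "dy": 0, "dz": 0.015, "roll": 0, "jaw": 0}, {"dx": 0, "dy": 0, "dz": 0.025, "roll": 0, "jaw": 0}])

```text
t: 20.55
eef_pos: [0.5569, -0.0072, 0.244]
ee_rot: [3.141, -0.002, -2.793]
force: [0.9, 0.9, -0.5]
width: 0.0218
gripper_force: 60.0
```

```bash
python3 -c "
from h import *
s=get_state();print(s['t'],s['eef_pos'],s['force'],s['moment'])"
```

```text
20.55 [ 0.55688529 -0.00724892  0.24403379] [ 0.89320269  0.86245259 -0.49285914] [ 0.01058385 -0.07968987 -0.03017804]
```

Both landmarks are touched. Carrying it back over the rest.

Call:
servo_tool(moves=[{"dx": 0, "dy": 0.01, "dz": 0.005, "roll": 0, "jaw": 0}, {"dx": -0.0015, "dy": 0.03, "dz": 0, "roll": 0, "jaw": 0}, {"dx": -0.003, "dy": 0.045, "dz": 0, "roll": 0, "jaw": 0}, {"dx": -0.004, "dy": 0.05, "dz": 0, "roll": 0, "jaw": 0}, {"dx": -0.004, "dy": 0.05, "dz": 0, "roll": 0, "jaw": 0}, {"dx": -0.004, "dy": 0.05, "dz": -0.005, "roll": 0, "jaw": 0}, {"dx": -0.003, "dy": 0.035, "dz": -0.02, "roll": 0, "jaw": 0}, {"dx": -0.002, "dy": 0.017, "dz": -0.03, "roll": 0, "jaw": 0}, {"dx": 0, "dy": 0.005, "dz": -0.03, "roll": 0, "jaw": 0}, {"dx": 0, "dy": 0, "dz": -0.02, "roll": 0, "jaw": 0}])

```text
t: 21.8
eef_pos: [0.5346, 0.2855, 0.1415]
ee_rot: [-3.141, -0.002, -2.793]
force: [0.0, 0.2, -1.1]
width: 0.0212
gripper_force: 60.0
```

Call:
servo_tool(moves=[{"dx": 0, "dy": 0, "dz": -0.01, "roll": 0, "jaw": 0}, {"dx": 0, "dy": 0, "dz": -0.005, "roll": 0, "jaw": 0}, {"dx": 0, "dy": 0, "dz": 0, "roll": 0, "jaw": 0}, {"dx": 0, "dy": 0, "dz": 0, "roll": 0, "jaw": 0}, {"dx": 0, "dy": 0, "dz": 0, "roll": 0, "jaw": 0}, {"dx": 0, "dy": 0, "dz": 0, "roll": 0, "jaw": 0}, {"dx": 0, "dy": 0, "dz": 0, "roll": 0, "jaw": 0}, {"dx": 0, "dy": 0, "dz": 0, "roll": 0, "jaw": 0}, {"dx": 0, "dy": 0, "dz": 0, "roll": 0, "jaw": 0}, {"dx": 0, "dy": 0, "dz": 0, "roll": 0, "jaw": 0}])

```text
t: 23.05
eef_pos: [0.5358, 0.2847, 0.1286]
ee_rot: [-3.142, -0.0, -2.793]
force: [-0.3, -0.2, -1.7]
width: 0.0216
gripper_force: 60.0
```

```bash
python3 - <<'E'
from w import *
s=get_state();e=s["eef_pos"];print(s["t"],e,np.degrees(s["ee_rot"]),s["force"])
c,im,d=shot("w8");P=pts(c,d)
a=np.radians(19.8);u=np.array([np.cos(a),np.sin(a)]);n=np.array([-u[1],u[0]]);r=np.array([.5136,.276])
X=(P[...,:2]-r)@u;Y=(P[...,:2]-r)@n;Z=P[...,2]
for z in(e[2]+.0315,.084):
  for x in(-.06,-.05,-.03,-.01):
    k=(abs(X-x)<.006)&(abs(Y)<.035)&(abs(Z-z)<.005)
    if k.sum()>5: print(round(z,3),x,np.percentile(Y[k],[1,99]).round(4),np.median(Z[k]).round(4))
E
```

```text
23.05 [0.53581215 0.28473814 0.12855487] [-1.79998857e+02 -9.92837736e-04 -1.60047515e+02] [-0.29594561 -0.21642301 -1.73772349]
0.16 -0.06 [-0.0105  0.0107] 0.1601
0.16 -0.05 [-0.0107  0.011 ] 0.1603
0.16 -0.03 [-0.0103  0.0111] 0.1601
0.16 -0.01 [-0.0102  0.0111] 0.1601
0.084 -0.06 [-0.0268  0.027 ] 0.0845
0.084 -0.05 [-0.0266  0.027 ] 0.0845
```

Centred to within 0.5 mm. Contact is expected at TCP z≈0.059, so I'll lower it gently.

Call:
servo_tool(moves=[{"dx": 0, "dy": 0, "dz": -0.008, "roll": 0, "jaw": 0}, {"dx": 0, "dy": 0, "dz": -0.015, "roll": 0, "jaw": 0}, {"dx": 0, "dy": 0, "dz": -0.018, "roll": 0, "jaw": 0}, {"dx": 0, "dy": 0, "dz": -0.014, "roll": 0, "jaw": 0}, {"dx": 0, "dy": 0, "dz": -0.007, "roll": 0, "jaw": 0}, {"dx": 0, "dy": 0, "dz": -0.004, "roll": 0, "jaw": 0}, {"dx": 0, "dy": 0, "dz": -0.002, "roll": 0, "jaw": 0}, {"dx": 0, "dy": 0, "dz": -0.001, "roll": 0, "jaw": 0}, {"dx": 0, "dy": 0, "dz": 0, "roll": 0, "jaw": 0}, {"dx": 0, "dy": 0, "dz": 0, "roll": 0, "jaw": 0}])

```text
t: 24.35
eef_pos: [0.5359, 0.2849, 0.0598]
ee_rot: [3.141, 0.0, -2.793]
force: [-0.7, 0.4, -1.1]
width: 0.0213
gripper_force: 60.0
```

Call:
servo_tool(moves=[{"dx": 0, "dy": 0, "dz": -0.0007, "roll": 0, "jaw": 0}, {"dx": 0, "dy": 0, "dz": 0, "roll": 0, "jaw": 0}, {"dx": 0, "dy": 0, "dz": 0, "roll": 0, "jaw": 0.5}, {"dx": 0, "dy": 0, "dz": 0, "roll": 0, "jaw": 0.5}, {"dx": 0, "dy": 0, "dz": 0, "roll": 0, "jaw": 0.5}, {"dx": 0, "dy": 0, "dz": 0, "roll": 0, "jaw": 0.5}, {"dx": 0, "dy": 0, "dz": 0.01, "roll": 0, "jaw": 0.5}, {"dx": 0, "dy": 0, "dz": 0.025, "roll": 0, "jaw": 0.5}, {"dx": 0, "dy": 0, "dz": 0.03, "roll": 0, "jaw": 0.5}, {"dx": 0, "dy": 0, "dz": 0.03, "roll": 0, "jaw": 0.5}])

```text
t: 25.6
eef_pos: [0.5359, 0.2848, 0.1555]
ee_rot: [3.142, 0.001, -2.793]
force: [0.6, 0.6, -0.3]
width: 0.0441
gripper_force: 0.0
```

Call:
servo_tool(moves=[{"dx": 0, "dy": 0, "dz": 0.02, "roll": 0, "jaw": 0.5}, {"dx": 0, "dy": 0, "dz": 0.01, "roll": 0, "jaw": 0.5}, {"dx": 0, "dy": 0, "dz": 0, "roll": 0, "jaw": 0.5}, {"dx": 0, "dy": 0, "dz": 0, "roll": 0, "jaw": 0.5}, {"dx": 0, "dy": 0, "dz": 0, "roll": 0, "jaw": 0.5}, {"dx": 0, "dy": 0, "dz": 0, "roll": 0, "jaw": 0.5}, {"dx": 0, "dy": 0, "dz": 0, "roll": 0, "jaw": 0.5}, {"dx": 0, "dy": 0, "dz": 0, "roll": 0, "jaw": 0.5}, {"dx": 0, "dy": 0, "dz": 0, "roll": 0, "jaw": 0.5}, {"dx": 0, "dy": 0, "dz": 0, "roll": 0, "jaw": 0.5}])

```text
t: 26.85
eef_pos: [0.5358, 0.2848, 0.1839]
ee_rot: [3.142, 0.0, -2.793]
force: [0.4, 0.0, -0.4]
width: 0.0439
gripper_force: 0.0
```

```bash
python3 -c "
from chk import *
chk('w9')"
```

```text
26.85 [0.53579269 0.28478097 0.18387915] [ 1.79997030e+02  2.54822118e-03 -1.60045861e+02] [ 0.44799611  0.02662618 -0.41076674] 0.0438986999701723
-0.065 121 Y [-0.0096  0.0101] Z 0.0898
-0.055 388 Y [-0.0146  0.0148] Z 0.0902
-0.045 401 Y [-0.0145  0.0148] Z 0.0904
-0.035 310 Y [-0.0102  0.0114] Z 0.0904
-0.025 283 Y [-0.0103  0.0109] Z 0.0904
-0.015 283 Y [-0.0095  0.0107] Z 0.0904
-0.005 265 Y [-0.0096  0.0109] Z 0.0904
0.005 256 Y [-0.0097  0.0111] Z 0.0904
0.015 249 Y [-0.0097  0.0112] Z 0.0903
0.025 259 Y [-0.0098  0.0114] Z 0.0903
0.035 235 Y [-0.0099  0.0115] Z 0.0904
0.045 197 Y [-0.0157  0.0154] Z 0.0888
0.055 225 Y [-0.0158  0.0155] Z 0.0807
0.065 107 Y [-0.0045  0.0063] Z 0.0823
0.075 110 Y [-0.0045  0.0064] Z 0.0822
0.085 110 Y [-0.0046  0.0065] Z 0.0825
0.095 50 Y [-0.0046  0.0065] Z 0.0822
handle X range [-0.0636  0.0451]
```

The stylus is level and centred in both notches, released, and the gripper is clear. Handing in.

```bash
python3 -c "
from station import *
print(job_done())"
```

```text
the job is handed in; nothing more can be done
None
```

Job handed in: the stylus was drawn out, laid on the rest and regripped by its handle, touched about 2.5 N to both landmarks, and is back level in the notches and released; no verdict was shown.

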